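# Work a seized plug valve free and open it

## Robot

A 6-joint arm with a two-finger parallel gripper is mounted at the origin on a cart in front of the work surface, level with it; the furniture and walls round the work are solid. World frame = base frame: x ahead of the robot, y to its left, z up, the work surface at z = 0. Lengths are in m, angles in rad, forces in N, time in s.
With the tool pointing down it reaches from about 0.3 to 0.875 m from the base axis. Payload 6.4 kg.
Tool frame: the origin (TCP) lies between the finger pads; the fingertips stand 25 mm ahead of it and the grasp point (between the pads) lies 6 mm ahead of it; z points along the fingers, y is the line along which they close (so a half turn about z gives the same grasp; the last joint's range is limited). The gripper opens to 85 mm and grips with 20 to 120 N. Pads are 22 mm wide; open, the fingers measure 114 mm over their backs; the gripper's body (76 mm by 85 mm) begins 54 mm behind the grasp point. The pads swing forward as they close: fully open they stand 13 mm farther back than shut.
Start: joints at [-1.324, 0.181, 1.607, -0, 1.354, -0.206], TCP at [0.252, -0.517, 0.256] pointing down, gripper open.
Joint ranges: [-2.99, 2.99], [-0.89, 2.07], [0.3, 2.58], [-1.14, 4.28], [0, 2.63], [-3.12, 3.12]. Speed limits (rad/s): [2.57, 2.57, 3.01, 3.14, 3.14, 3.14].

## Interface

Orientations are given as a unit quaternion [w, x, y, z].
In Python, from bench import ctrl gives the robot as it stands.
- The arm moves only by the tool servo_tool, never from a script. Its argument "series" is text: rows parted by semicolons, each of 7 numbers parted by spaces: the gripper command: -1 is fully open, 1 is shut, values between are in proportion, then the shift along the tool's x, y, z in m, then the turn, a rotation vector about the tool's x, y, z in degrees. A call has 1 to 12 rows; each row is the pose to reach, as a shift and turn from the pose commanded when the call began, along the tool's axes at that moment; what a row does not reach only later rows make up. A row lasts 1/12 s, in which the tool goes at most 41.7 mm and 7.16 degrees, less where a joint would pass 70% of its speed; a pose out of reach is approached as far as the arm can. A call with a gripper value outside its range is refused whole. The fingers move at their own pace and stop on an object; the grip force is fixed at half the most. Time passes only in rows, so rows that repeat a pose let the fingers close. It gives the time, the measured TCP pose, the force, the opening and the grip force at its end, in the units of the state.
- ctrl.get_obs(): the state, without advancing time (a new reading comes with each control period).
- ctrl.camera(name): name is "side" or "top"; returns a dict with "img" (420x560x3 uint8, red, green, blue), "z_map" (420x560 float32, m along the optical axis (not along the pixel's ray), 0 where there is no reading), "fovy" (degrees; the focal length in pixels is half the picture's height over the tangent of half this angle, whatever the lens; pixels are square), "cx", "cy" (the principal point, pixels), "extrinsics" (4x4, takes a point from camera to world coordinates). Camera axes: x right, y down, z forward; pixel columns grow to the right and rows downward; lengths in m; the calibration is good to about 2 mm. A picture is of the moment at which its call begins.
- ctrl.hand_in(): hands the job in; it is judged then, once.
The state is a dict: "time_s": time; "q": joint angles; "dq": joint speeds; "joint_efforts": joint torques, N m; "eef_pos": TCP position; "eef_rot": TCP orientation; "wrist_force": force on the tool from outside, world axes, zero at the start; "torque": the same for the moment, N m; "opening": opening from 0.0 (shut) to 1.0 (fully open); "grasp_force": force on a finger pad.
Only numpy, scipy, OpenCV 4.12 (cv2) and the standard library are available. Lean on these libraries where they do the work, as an engineer would, in place of code of your own. Each camera call takes 0.05 s, during which the arm holds its last target. There are 200 camera calls.

## Task

The plug valve on the bench is seized shut with scale. Rock its blue handle gently back and forth, a little to one side until it stops and then to the other, until it breaks free, then turn it counter-clockwise (seen from above) all the way to its stop, so that it lies in line with the pipe, and let go. Do not force it: the handle is sprung on its stem and must never be wound more than about 14 degrees away from the red pointer under it, and the two vials and the block battery round the valve must stay standing where they are.

Things in the scene. Friction and masses are not known exactly. Their poses are not given: they have to be found in the camera images.
- valve_axis (a point): Point on the vertical turning axis of the handle, at mid-height of the blue bar (99 mm above the bench). Its axes are the valve's: y along the pipe, z up; the closed handle points to its -x (towards the robot), the fully open handle to its -y.
- valve: The valve, fixed to the bench; origin on the turning axis at bench height, axes as for valve_axis. Aluminium foot plate 110 (x) by 90 (y) mm, grey round body of radius 42 mm, brass pipe ends at 30 mm height reaching 86 mm out on both sides along y. Apart from handle, pointer and stem it stays below 67 mm except within 12 mm of the axis.
- handle_grip (a point): Point on the blue handle bar 75 mm out from the axis, mid-width and mid-height (99 mm above the bench). The bar is 12 mm wide, 14 mm high (92 to 106 mm above the bench) and ends in a round knob 18 mm wide, 103 mm from the axis. From 65 mm outward nothing is under it but the pipe, below 50 mm. The point's -x points outward along the bar, z up.
- stem (a joint): Angle of stem and red pointer, rad, counter-clockwise from above positive: 0 closed, 1.571 fully open at a fixed stop. Seized at first: moves 0.12 to 0.3 rad either way. Worked right up to the stop on one side it gives, and the next swing to the other side goes further; only alternating gains. Free after 4 to 7 swings (unknown), the last clockwise to about -0.5. Stays where left.
- handle (a joint): Wind-up of the sprung handle against the stem, rad, counter-clockwise positive: 0 at rest (blue bar straight above the red pointer, which is 62 mm long). 5 N m per rad: 6 N at the grip point wind it 0.09 rad. Handle direction = stem + wind-up. Over 0.25 rad either way (17 N at the grip point) is too much. The free stem turns with about 0.1 N m and its clockwise limit is -0.68.
- tan_vial_mid (a point): Centre of a standing tan vial with a black cap, 27 mm wide, 66 mm tall; bystander.
- blue_vial_mid (a point): Centre of a standing white vial with a blue cap, 27 mm wide, 66 mm tall; bystander.
- block_battery_mid (a point): Centre of a standing nine-volt block battery, 17 x 26 mm, 48 mm tall; bystander.

How it is judged:
By the outcome, as a careful person would: the job done as asked, in the order asked, and still so for the second after the job is handed in, with the robot touching nothing.
It also fails if it takes over 70 s, if anything falls off the work surface, if the arm or the gripper's body presses on something with over 40 N, if the wrist force passes 120 N, or if a joint passes its speed limit or range.

## Working session

There is one attempt and no reset: what is moved stays moved. The work goes in short steps, Python scripts to look and compute and a tool call to move; the robot and the scene stay as the last step left them, time stands still between calls to the robot, and variables do not carry over. Pictures are saved under pics/ and viewed, at most 10 in all, crops included, and the job is handed in when it is done.

Besides the shell and the picture viewer there is one more tool, called after "Call:" by a JSON object that holds its "fn" and its "kwargs". servo_tool: Moves the arm, as the interface text tells. Its arguments: {"type":"object","properties":{"series":{"type":"string"}},"required":["series"]}

```bash
ls; mkdir -p pics
cat > h.py <<'E'
import numpy as np, cv2
from bench import ctrl
def cam(n,f=None):
    c=ctrl.camera(n)
    if f: cv2.imwrite(f,cv2.cvtColor(c["img"],cv2.COLOR_RGB2BGR))
    return c
def pts(c):
    h,w=c["z_map"].shape; f=h/2/np.tan(np.radians(c["fovy"])/2)
    v,u=np.mgrid[:h,:w]; z=c["z_map"]
    P=np.stack([(u-c["cx"])/f*z,(v-c["cy"])/f*z,z,np.ones_like(z)],-1)@np.array(c["extrinsics"]).T
    return P[...,:3]
E
python3 - <<'E'
from h import *
o=ctrl.get_obs(); print(o)
for n in("top","side"):
    c=cam(n,f"pics/{n}0.png"); print(n,c["fovy"],c["cx"],c["cy"],np.round(c["extrinsics"],3).tolist(), (c["z_map"]>0).mean())
E
```

```text
pics
{'time_s': 0.0, 'q': array([-1.32430171e+00,  1.81512660e-01,  1.60805569e+00, -2.86506497e-05,
        1.35381754e+00, -2.06284713e-01]), 'dq': array([-0.00077154, -0.00019573,  0.00078358,  0.00110474,  0.00082298,
       -0.00125254]), 'joint_efforts': array([ 1.77520622e-03, -4.44872332e+01, -3.51333547e+01, -1.89019693e-04,
        9.14165808e-03, -2.47851915e-05]), 'eef_pos': array([ 0.25142532, -0.51651953,  0.25537705]), 'eef_rot': array([-8.96152437e-04,  9.74482036e-01,  2.24463712e-01, -3.20090162e-05]), 'wrist_force': array([0.08808316, 0.03782514, 0.91268101]), 'torque': array([-0.01773728, -0.04429416, -0.02502969]), 'grasp_force': 0.0, 'opening': 0.9957293625358218}
top 57.531892124049364 280.22305922051834 210.77762422556253 [[0.021, -0.997, 0.069, 0.478], [-1.0, -0.022, -0.014, -0.005], [0.015, -0.068, -0.998, 0.932], [0.0, 0.0, 0.0, 1.0]] 0.9958971088435374
side 52.52154530862758 275.6394679757878 210.40732719041017 [[0.352, 0.591, -0.726, 1.182], [0.936, -0.235, 0.262, -0.227], [-0.016, -0.772, -0.636, 0.624], [0.0, 0.0, 0.0, 1.0]] 0.9962244897959184
```

View pics/top0.png

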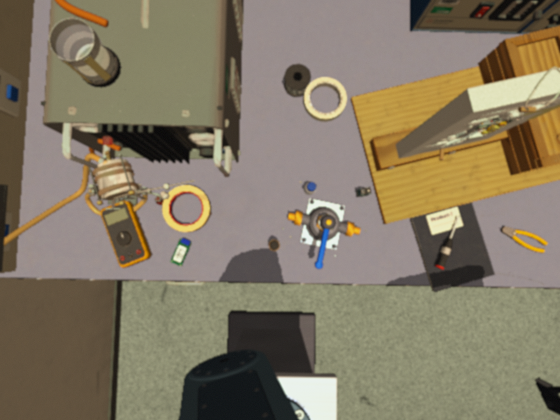

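View pics/side0.png

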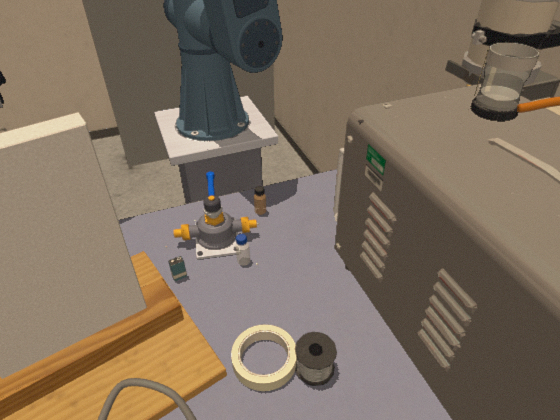

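Top: valve at about (325,223), blue bar running down to the knob at (319,265), tan vial (274,243), blue vial (310,187), battery (363,191). Side: bar from (212,200) to (211,175). Next I measure in detail.

Run:
```python
from h import *
def blue(c):
    hsv=cv2.cvtColor(c["img"],cv2.COLOR_RGB2HSV); return cv2.inRange(hsv,(100,150,90),(125,255,255))>0
for n in("top","side"):
    c=cam(n); P=pts(c); m=blue(c)
    k,l,s,ce=cv2.connectedComponentsWithStats(m.astype(np.uint8))
    for i in range(1,k):
        if s[i,4]<8: continue
        p=P[l==i]; z=np.median(p[:,2])
        print(n,s[i],ce[i].round(1),"med",np.median(p,0).round(4),"min",p.min(0).round(3),"max",p.max(0).round(3))
        if s[i,4]>80 and .05<z<.12:
            q=p[abs(p[:,2]-z)<.01]; d=np.linalg.svd(q[:,:2]-q[:,:2].mean(0))[2][0]; print("  mean",q.mean(0).round(4),"dir",d.round(3),"end",(q[:,:2]@d).min().round(3),(q[:,:2]@d).max().round(3))
    for lo,hi,r in((0.06,.075,0),(.04,.055,0)):
        m2=((P[...,2]>lo)&(P[...,2]<hi)&(P[...,0]>.25)&(P[...,0]<.6)&(abs(P[...,1]+.08)<.2)).astype(np.uint8)
        k,l,s,ce=cv2.connectedComponentsWithStats(m2)
        for i in range(1,k):
            if s[i,4]>15: p=P[l==i]; print("  z",lo,s[i],"mid",((p.min(0)+p.max(0))/2).round(3),"size",np.ptp(p,axis=0).round(3))
c=cam("top"); cv2.imwrite("pics/topc.png",cv2.cvtColor(cv2.resize(c["img"][160:290,240:400],None,fx=5,fy=4.6,interpolation=cv2.INTER_CUBIC),cv2.COLOR_RGB2BGR))
c=cam("side"); cv2.imwrite("pics/sidec.png",cv2.cvtColor(cv2.resize(c["img"][160:290,150:290],None,fx=4.6,fy=4.6,interpolation=cv2.INTER_CUBIC),cv2.COLOR_RGB2BGR))
```

```text
top [ 7 86  5 12 42] [ 8.8 91.4] med [0.7773 0.5718 0.1219] min [0.765 0.568 0.119] max [0.79  0.577 0.124]
top [308 184   6   6  31] [310.7 186.4] med [ 0.596  -0.0853  0.0659] min [ 0.589 -0.09   0.062] max [ 0.601 -0.078  0.069]
top [315 229  14  39 188] [321.8 248.4] med [ 0.4548 -0.1072  0.1057] min [ 0.416 -0.12   0.097] max [ 0.498 -0.093  0.11 ]
  mean [ 0.4561 -0.107   0.1057] dir [-0.98   0.198] end -0.511 -0.427
top [181 239   9   7  39] [184.8 241.6] med [0.4623 0.2084 0.0134] min [0.455 0.199 0.002] max [0.469 0.219 0.018]
  z 0.06 [307 185  10   6  49] mid [ 0.593 -0.087  0.065] size [0.012 0.021 0.007]
  z 0.06 [317 216   6  15  23] mid [ 0.512 -0.106  0.063] size [0.032 0.012 0.006]
  z 0.06 [270 240   9  10  69] mid [ 0.462 -0.004  0.066] size [0.02  0.018 0.007]
  z 0.04 [305 186  12   7  29] mid [ 0.592 -0.086  0.048] size [0.014 0.026 0.012]
  z 0.04 [360 187  12   8  78] mid [ 0.591 -0.215  0.047] size [0.017 0.026 0.01 ]
  z 0.04 [294 208  62  30 506] mid [ 0.514 -0.121  0.047] size [0.068 0.143 0.015]
  z 0.04 [269 239  11  12  37] mid [ 0.461 -0.004  0.047] size [0.025 0.023 0.007]
side [206 171   8  24 146] [210.2 182.4] med [ 0.4552 -0.1087  0.1068] min [ 0.108 -0.122 -0.13 ] max [ 0.497 -0.04   0.109]
  mean [ 0.4548 -0.1086  0.1065] dir [ 0.978 -0.207] end 0.429 0.51
side [240 237   6   5   8] [243.1 239.4] med [ 0.603  -0.0847  0.0654] min [ 0.601 -0.092  0.064] max [ 0.605 -0.081  0.068]
  z 0.06 [254 186  10   8  59] mid [ 0.462 -0.006  0.065] size [0.02  0.02  0.008]
  z 0.06 [204 212  20  13 149] mid [ 0.518 -0.121  0.066] size [0.033 0.04  0.012]
  z 0.06 [235 234  12   9  48] mid [ 0.593 -0.088  0.065] size [0.014 0.021 0.008]
  z 0.04 [254 194  12   8  70] mid [ 0.464 -0.005  0.047] size [0.02  0.027 0.015]
  z 0.04 [179 213  75  25 551] mid [ 0.519 -0.118  0.047] size [0.063 0.151 0.015]
  z 0.04 [168 256  16  11 116] mid [ 0.59  -0.216  0.045] size [0.02  0.027 0.01 ]
```

View pics/topc.png

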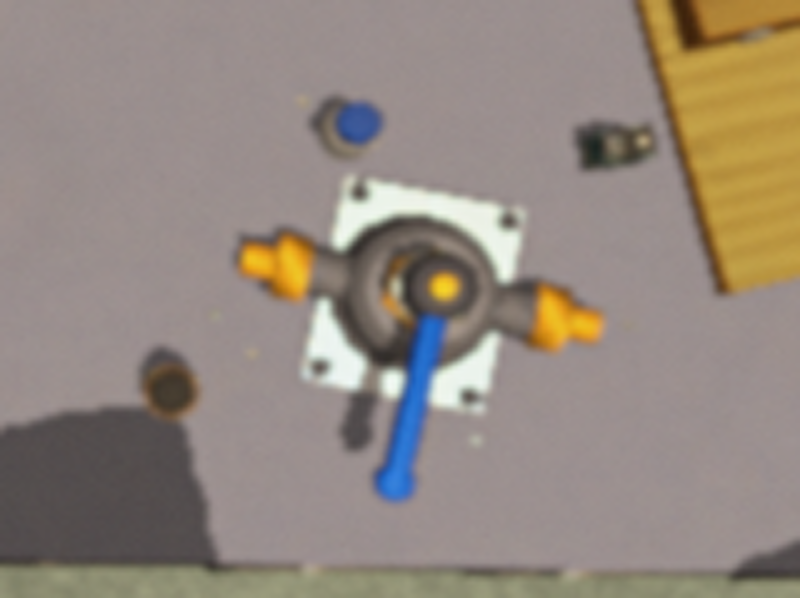

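View pics/sidec.png

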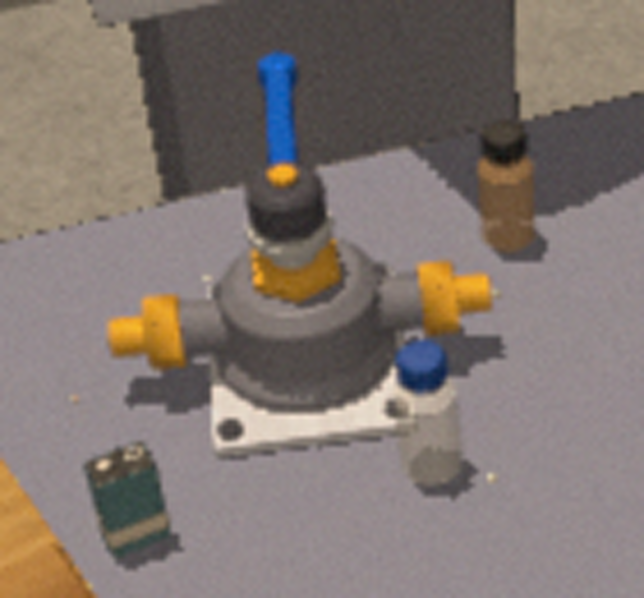

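Findings:
- **Axis:** about (0.517, -0.120).
- **Bar:** points along (-0.979, 0.203), top at 0.106 m as it must be. The pipe slope agrees.
- **Grip point:** (0.444, -0.105, 0.099).
- **Bystanders:** all below 70 mm, so fingertips at 80 mm clear them.

Now I move above the grip point with tool x pointing inward along the bar.

Call:
{"fn": "servo_tool", "kwargs": {"series": "0 0.03 -0.024 0 0 0 3; 0 0.06 -0.048 0 0 0 6; 0 0.09 -0.072 0 0 0 9; 0 0.12 -0.096 0 0 0 12; 0 0.15 -0.12 0 0 0 16; 0 0.18 -0.145 0 0 0 20; 0 0.21 -0.17 0 0 0 24; 0 0.24 -0.194 0 0 0 28; 0 0.27 -0.218 0 0 0 31; 0 0.3 -0.243 0 0 0 34; 0 0.33 -0.267 0 0 0 36; 0 0.353 -0.286 0 0 0 37.6"}}

```text
time_s: 1.3
eef_pos: [0.4445, -0.1029, 0.2565]
eef_rot: [-0.0, 0.995, -0.102, 0.0]
wrist_force: [0.3, -0.6, -0.3]
opening: 0.496
grasp_force: 0.0
```

Call:
{"fn": "servo_tool", "kwargs": {"series": "0 0 0 0 0 0 0; 0 0 0 0.02 0 0 0; 0 0 0 0.04 0 0 0; 0 0 0 0.06 0 0 0; 0 0 0 0.07 0 0 0; 0 0 0 0.08 0 0 0; 0 0 0 0.08 0 0 0; 0 0 0 0.08 0 0 0"}}

```text
time_s: 1.97
eef_pos: [0.4439, -0.1057, 0.1764]
eef_rot: [-0.0, 0.995, -0.102, -0.0]
wrist_force: [-0.4, -0.1, 0.2]
opening: 0.498
grasp_force: 0.0
```

```bash
cat >> h.py <<'E'
A=np.array([.517,-.120])
def rel():
    o=ctrl.get_obs(); w,x,y,z=o["eef_rot"]
    tx=np.array([1-2*(y*y+z*z),2*(x*y+w*z)]); yaw=np.degrees(np.arctan2(tx[1],tx[0]))
    d=o["eef_pos"][:2]-A; r=np.hypot(*d); a=np.arctan2(d[1],d[0])-np.radians(168.3); a=(a+np.pi)%(2*np.pi)-np.pi
    t=np.array([-d[1],d[0]])/r; F=o["wrist_force"]
    print("t",round(o["time_s"],2),"pos",o["eef_pos"].round(4),"r",r.round(4),"ang",a.round(4),"toolang",np.radians(yaw+11.7).round(4),"Ft",(F[:2]@t).round(2),"Fr",(F[:2]@d/r).round(2),"Fz",F[2].round(2),"Tz",o["torque"].round(2),"open",round(o["opening"],3),o["grasp_force"])
E
python3 - <<'E'
from h import *
rel(); cam("top","pics/x.png"); c=cam("side"); 
cv2.imwrite("pics/s1.png",cv2.cvtColor(cv2.resize(c["img"][100:270,130:290],None,fx=3.5,fy=3.5,interpolation=cv2.INTER_CUBIC),cv2.COLOR_RGB2BGR))
E
```

```text
t 1.97 pos [ 0.4439 -0.1057  0.1764] r 0.0745 ang 0.0114 toolang 0.0005 Ft 0.17 Fr 0.38 Fz 0.19 Tz [0.02 0.02 0.02] open 0.498 0.0
```

View pics/s1.png

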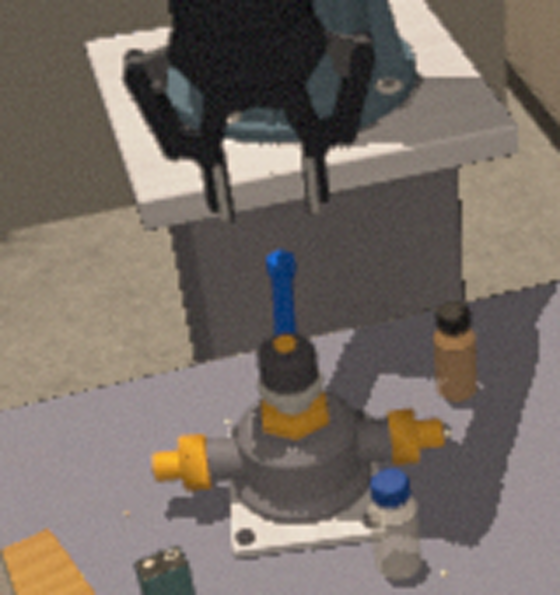

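The view shows the blue bar at (280,290), centred between the open fingers (220 to 315). I descend and close.

Call:
{"fn": "servo_tool", "kwargs": {"series": "0 0 -0.001 0.02 0 0 0; 0 0 -0.001 0.04 0 0 0; 0 0 -0.001 0.055 0 0 0; 0 0 -0.001 0.065 0 0 0; 0 0 -0.001 0.069 0 0 0; 0 0 -0.001 0.069 0 0 0; 0.4 0 -0.001 0.069 0 0 0; 0.5 0 -0.001 0.069 0 0 0; 0.6 0 -0.001 0.069 0 0 0; 0.7 0 -0.001 0.069 0 0 0; 0.8 0 -0.001 0.069 0 0 0; 0.8 0 -0.001 0.069 0 0 0"}}

```text
time_s: 3.07
eef_pos: [0.4445, -0.1049, 0.1081]
eef_rot: [0.0, 0.995, -0.102, 0.001]
wrist_force: [-2.3, -1.2, 6.0]
opening: 0.129
grasp_force: 59.0
```

```bash
python3 -c "
from h import *
rel()"
```

```text
t 3.07 pos [ 0.4445 -0.1049  0.1081] r 0.074 ang -0.0008 toolang 0.0007 Ft 1.65 Fr 2.04 Fz 5.98 Tz [-0.13  0.26 -0.06] open 0.129 59.01949346065521
```

Gripped. First swing: counter-clockwise, in small steps.

Call:
{"fn": "servo_tool", "kwargs": {"series": "0.8 0 0.001 0 0 0 -0.75; 0.8 0 0.002 0 0 0 -1.5; 0.8 0 0.003 0 0 0 -2.25; 0.8 0.0001 0.0039 0 0 0 -3; 0.8 0.0002 0.0049 0 0 0 -3.75; 0.8 0.0002 0.0059 0 0 0 -4.5; 0.8 0.0003 0.0069 0 0 0 -5.25; 0.8 0.0004 0.0078 0 0 0 -6; 0.8 0.0004 0.0078 0 0 0 -6"}}

```text
time_s: 3.82
eef_pos: [0.4434, -0.1124, 0.1081]
eef_rot: [0.0, 0.999, -0.049, 0.001]
wrist_force: [-1.4, 1.4, 7.4]
opening: 0.129
grasp_force: 59.2
```

```bash
cat >> h.py <<'E'
def st():
    rel(); o=ctrl.get_obs(); d=o["eef_pos"][:2]-A; F=o["wrist_force"]
    T=d[0]*F[1]-d[1]*F[0]+o["torque"][2]; a=(np.arctan2(d[1],d[0])-np.radians(168.3)+np.pi)%(2*np.pi)-np.pi
    print("WIND",(-T/5).round(3),"STEM",(a+T/5).round(3))
E
python3 -c "
from h import *
st()"
```

```text
t 3.82 pos [ 0.4434 -0.1124  0.1081] r 0.074 ang 0.101 toolang 0.1061 Ft -1.23 Fr 1.49 Fz 7.39 Tz [0.17 0.21 0.01] open 0.129 59.20943319797516
WIND 0.016 STEM 0.085
```

Call:
{"fn": "servo_tool", "kwargs": {"series": "0.8 0 0.001 0 0 0 -0.75; 0.8 0 0.002 0 0 0 -1.5; 0.8 0 0.003 0 0 0 -2.25; 0.8 0.0001 0.0039 0 0 0 -3; 0.8 0.0002 0.0049 0 0 0 -3.75; 0.8 0.0002 0.0059 0 0 0 -4.5; 0.8 0.0003 0.0069 0 0 0 -5.25; 0.8 0.0004 0.0078 0 0 0 -6; 0.8 0.0004 0.0078 0 0 0 -6"}}

```text
time_s: 4.57
eef_pos: [0.443, -0.1199, 0.108]
eef_rot: [-0.0, 1.0, 0.003, 0.0]
wrist_force: [-1.5, 2.6, 7.4]
opening: 0.128
grasp_force: 59.3
```

```bash
python3 -c "
from h import *
st()"
```

```text
t 4.57 pos [ 0.443  -0.1199  0.108 ] r 0.074 ang 0.2029 toolang 0.2108 Ft -2.6 Fr 1.5 Fz 7.44 Tz [ 0.42  0.21 -0.04] open 0.128 59.32539224624634
WIND 0.047 STEM 0.156
```

Force is rising, so it may be at the stop. I go a bit further to confirm.

Call:
{"fn": "servo_tool", "kwargs": {"series": "0.8 0 0.001 0 0 0 -0.75; 0.8 0 0.002 0 0 0 -1.5; 0.8 0 0.003 0 0 0 -2.25; 0.8 0.0001 0.0039 0 0 0 -3; 0.8 0.0002 0.0049 0 0 0 -3.75; 0.8 0.0002 0.0059 0 0 0 -4.5; 0.8 0.0002 0.0059 0 0 0 -4.5"}}

```text
time_s: 5.15
eef_pos: [0.4432, -0.1252, 0.108]
eef_rot: [-0.001, 0.999, 0.042, 0.0]
wrist_force: [-1.0, 6.3, 8.6]
opening: 0.123
grasp_force: 59.5
```

```bash
python3 -c "
from h import *
st()"
```

```text
t 5.15 pos [ 0.4432 -0.1252  0.108 ] r 0.074 ang 0.2747 toolang 0.289 Ft -6.31 Fr 0.6 Fz 8.59 Tz [ 0.87  0.07 -0.09] open 0.123 59.5338249206543
WIND 0.111 STEM 0.164
```

The stem stopped at about 0.16 with wind-up 0.11. I swing clockwise.

Call:
{"fn": "servo_tool", "kwargs": {"series": "0.8 0 -0.0026 0 0 0 2; 0.8 0.0002 -0.0052 0 0 0 4; 0.8 0.0004 -0.0078 0 0 0 6; 0.8 0.0007 -0.0104 0 0 0 8; 0.8 0.0011 -0.013 0 0 0 10; 0.8 0.0016 -0.0156 0 0 0 12; 0.8 0.0022 -0.0181 0 0 0 14; 0.8 0.0029 -0.0207 0 0 0 16; 0.8 0.0037 -0.0232 0 0 0 18; 0.8 0.0045 -0.0257 0 0 0 20; 0.8 0.0055 -0.0281 0 0 0 22; 0.8 0.0055 -0.0281 0 0 0 22"}}

```text
time_s: 6.15
eef_pos: [0.4464, -0.098, 0.1081]
eef_rot: [0.001, 0.989, -0.15, 0.001]
wrist_force: [-2.4, -3.1, 7.1]
opening: 0.125
grasp_force: 59.2
```

```bash
python3 -c "
from h import *
st()"
```

```text
t 6.15 pos [ 0.4464 -0.098   0.1081] r 0.074 ang -0.0978 toolang -0.097 Ft 3.65 Fr 1.35 Fz 7.08 Tz [-0.46  0.39 -0.19] open 0.125 59.16053652763367
WIND -0.017 STEM -0.081
```

Call:
{"fn": "servo_tool", "kwargs": {"series": "0.8 0 -0.0013 0 0 0 1; 0.8 0 -0.0026 0 0 0 2; 0.8 0.0001 -0.0039 0 0 0 3; 0.8 0.0002 -0.0052 0 0 0 4; 0.8 0.0003 -0.0065 0 0 0 5; 0.8 0.0004 -0.0078 0 0 0 6; 0.8 0.0006 -0.0091 0 0 0 7; 0.8 0.0007 -0.0104 0 0 0 8; 0.8 0.0007 -0.0104 0 0 0 8"}}

```text
time_s: 6.9
eef_pos: [0.45, -0.0887, 0.1081]
eef_rot: [0.001, 0.976, -0.218, 0.001]
wrist_force: [-3.2, -5.0, 5.3]
opening: 0.126
grasp_force: 59.2
```

```bash
python3 -c "
from h import *
st()"
```

```text
t 6.9 pos [ 0.45   -0.0887  0.1081] r 0.0739 ang -0.2324 toolang -0.2359 Ft 5.92 Fr 0.81 Fz 5.26 Tz [-0.8   0.43 -0.21] open 0.126 59.19302701950073
WIND -0.046 STEM -0.187
```

Call:
{"fn": "servo_tool", "kwargs": {"series": "0.8 0 -0.0013 0 0 0 1; 0.8 0 -0.0026 0 0 0 2; 0.8 0.0001 -0.0039 0 0 0 3; 0.8 0.0002 -0.0052 0 0 0 4; 0.8 0.0002 -0.0052 0 0 0 4"}}

```text
time_s: 7.32
eef_pos: [0.4523, -0.0846, 0.1081]
eef_rot: [0.001, 0.968, -0.252, 0.001]
wrist_force: [-4.3, -6.7, 5.2]
opening: 0.129
grasp_force: 59.3
```

```bash
python3 -c "
from h import *
st()"
```

```text
t 7.32 pos [ 0.4523 -0.0846  0.1081] r 0.0738 ang -0.2963 toolang -0.3053 Ft 7.99 Fr 0.59 Fz 5.2 Tz [-1.08  0.69 -0.13] open 0.129 59.25121307373047
WIND -0.092 STEM -0.204
```

Call:
{"fn": "servo_tool", "kwargs": {"series": "0.8 0 -0.0013 0 0 0 1; 0.8 0 -0.0026 0 0 0 2; 0.8 0 -0.0033 0 0 0 2.5; 0.8 0 -0.0033 0 0 0 2.5"}}

```text
time_s: 7.65
eef_pos: [0.4537, -0.082, 0.1081]
eef_rot: [0.002, 0.962, -0.273, 0.001]
wrist_force: [-4.2, -9.2, 5.5]
opening: 0.126
grasp_force: 59.3
```

```bash
python3 -c "
from h import *
st()"
```

```text
t 7.65 pos [ 0.4537 -0.082   0.1081] r 0.0738 ang -0.3363 toolang -0.3483 Ft 10.04 Fr -1.07 Fz 5.52 Tz [-1.31  0.73 -0.06] open 0.126 59.25418317317963
WIND -0.136 STEM -0.2
```

The stop is at -0.20. Now counter-clockwise, to at most 0.14 rad past the known stop.

Call:
{"fn": "servo_tool", "kwargs": {"series": "0.8 0.0001 0.0033 0 0 0 -2.5; 0.8 0.0003 0.0065 0 0 0 -5; 0.8 0.0006 0.0098 0 0 0 -7.5; 0.8 0.0011 0.013 0 0 0 -10; 0.8 0.0018 0.0162 0 0 0 -12.5; 0.8 0.0026 0.0194 0 0 0 -15; 0.8 0.0035 0.0226 0 0 0 -17.5; 0.8 0.0045 0.0257 0 0 0 -20; 0.8 0.0057 0.0287 0 0 0 -22.5; 0.8 0.007 0.0317 0 0 0 -25; 0.8 0.0085 0.0346 0 0 0 -27.5; 0.8 0.01 0.0375 0 0 0 -30"}}

```text
time_s: 8.65
eef_pos: [0.443, -0.1175, 0.1081]
eef_rot: [0.0, 1.0, -0.013, 0.001]
wrist_force: [-0.4, 2.4, 5.2]
opening: 0.128
grasp_force: 59.4
```

Call:
{"fn": "servo_tool", "kwargs": {"series": "0.8 0 0.0013 0 0 0 -1; 0.8 0 0.0026 0 0 0 -2; 0.8 0.0001 0.0039 0 0 0 -3; 0.8 0.0002 0.0052 0 0 0 -4; 0.8 0.0003 0.0065 0 0 0 -5; 0.8 0.0004 0.0078 0 0 0 -6; 0.8 0.0006 0.0091 0 0 0 -7; 0.8 0.0006 0.0091 0 0 0 -7"}}

```text
time_s: 9.32
eef_pos: [0.4433, -0.1263, 0.108]
eef_rot: [-0.0, 0.999, 0.047, 0.001]
wrist_force: [-1.3, 2.1, 7.7]
opening: 0.122
grasp_force: 59.6
```

```bash
python3 -c "
from h import *
st()"
```

```text
t 9.32 pos [ 0.4433 -0.1263  0.108 ] r 0.074 ang 0.2897 toolang 0.2986 Ft -2.16 Fr 1.13 Fz 7.74 Tz [0.45 0.12 0.09] open 0.122 59.56815540790558
WIND 0.014 STEM 0.276
```

The stem went further, to 0.28. I continue.

Call:
{"fn": "servo_tool", "kwargs": {"series": "0.8 0 0.0013 0 0 0 -1; 0.8 0 0.0026 0 0 0 -2; 0.8 0.0001 0.0039 0 0 0 -3; 0.8 0.0002 0.0052 0 0 0 -4; 0.8 0.0003 0.0065 0 0 0 -5; 0.8 0.0004 0.0078 0 0 0 -6; 0.8 0.0006 0.0091 0 0 0 -7; 0.8 0.0007 0.0104 0 0 0 -8; 0.8 0.0007 0.0104 0 0 0 -8"}}

```text
time_s: 10.07
eef_pos: [0.4448, -0.1358, 0.108]
eef_rot: [-0.001, 0.993, 0.117, 0.0]
wrist_force: [-0.9, 6.0, 9.0]
opening: 0.125
grasp_force: 59.9
```

```bash
python3 -c "
from h import *
st()"
```

```text
t 10.07 pos [ 0.4448 -0.1358  0.108 ] r 0.0739 ang 0.4197 toolang 0.4378 Ft -6.05 Fr -0.43 Fz 8.96 Tz [ 1.05  0.15 -0.05] open 0.125 59.905073046684265
WIND 0.099 STEM 0.321
```

Call:
{"fn": "servo_tool", "kwargs": {"series": "0.8 0 0.0013 0 0 0 -1; 0.8 0 0.0026 0 0 0 -2; 0.8 0 0.0033 0 0 0 -2.5; 0.8 0 0.0033 0 0 0 -2.5"}}

```text
time_s: 10.4
eef_pos: [0.4456, -0.1386, 0.108]
eef_rot: [-0.001, 0.99, 0.138, 0.001]
wrist_force: [-0.3, 8.5, 10.4]
opening: 0.127
grasp_force: 60.0
```

```bash
python3 -c "
from h import *
st()"
```

```text
t 10.4 pos [ 0.4456 -0.1386  0.108 ] r 0.0738 ang 0.4593 toolang 0.4807 Ft -8.29 Fr -1.85 Fz 10.42 Tz [ 1.24  0.03 -0.07] open 0.127 59.99642372131348
WIND 0.137 STEM 0.323
```

Call:
{"fn": "servo_tool", "kwargs": {"series": "0.8 0.0001 -0.0033 0 0 0 2.5; 0.8 0.0003 -0.0065 0 0 0 5; 0.8 0.0006 -0.0098 0 0 0 7.5; 0.8 0.0011 -0.013 0 0 0 10; 0.8 0.0018 -0.0162 0 0 0 12.5; 0.8 0.0026 -0.0194 0 0 0 15; 0.8 0.0035 -0.0226 0 0 0 17.5; 0.8 0.0045 -0.0257 0 0 0 20; 0.8 0.0057 -0.0287 0 0 0 22.5; 0.8 0.007 -0.0317 0 0 0 25; 0.8 0.0085 -0.0346 0 0 0 27.5; 0.8 0.01 -0.0375 0 0 0 30"}}

```text
time_s: 11.4
eef_pos: [0.4452, -0.1018, 0.1081]
eef_rot: [0.001, 0.992, -0.124, 0.001]
wrist_force: [-1.9, -3.1, 3.7]
opening: 0.126
grasp_force: 59.2
```

Call:
{"fn": "servo_tool", "kwargs": {"series": "0.8 0 -0.0026 0 0 0 2; 0.8 0.0002 -0.0052 0 0 0 4; 0.8 0.0004 -0.0078 0 0 0 6; 0.8 0.0007 -0.0104 0 0 0 8; 0.8 0.0011 -0.013 0 0 0 10; 0.8 0.0016 -0.0156 0 0 0 12; 0.8 0.0022 -0.0181 0 0 0 14; 0.8 0.0022 -0.0181 0 0 0 14"}}

```text
time_s: 12.07
eef_pos: [0.4519, -0.0852, 0.1081]
eef_rot: [0.001, 0.97, -0.244, 0.001]
wrist_force: [-2.9, -5.4, 4.2]
opening: 0.13
grasp_force: 59.4
```

```bash
python3 -c "
from h import *
st()"
```

```text
t 12.07 pos [ 0.4519 -0.0852  0.1081] r 0.0738 ang -0.2863 toolang -0.2893 Ft 6.1 Fr -0.01 Fz 4.18 Tz [-0.84  0.31 -0.38] open 0.13 59.37676548957825
WIND -0.015 STEM -0.272
```

Call:
{"fn": "servo_tool", "kwargs": {"series": "0.8 0 -0.0013 0 0 0 1; 0.8 0 -0.0026 0 0 0 2; 0.8 0.0001 -0.0039 0 0 0 3; 0.8 0.0002 -0.0052 0 0 0 4; 0.8 0.0003 -0.0065 0 0 0 5; 0.8 0.0004 -0.0078 0 0 0 6; 0.8 0.0006 -0.0091 0 0 0 7; 0.8 0.0007 -0.0104 0 0 0 8; 0.8 0.0007 -0.0104 0 0 0 8"}}

```text
time_s: 12.82
eef_pos: [0.4572, -0.077, 0.1081]
eef_rot: [0.001, 0.95, -0.311, 0.001]
wrist_force: [-3.1, -8.7, 5.0]
opening: 0.126
grasp_force: 59.4
```

```bash
python3 -c "
from h import *
st()"
```

```text
t 12.82 pos [ 0.4572 -0.077   0.1081] r 0.0736 ang -0.4188 toolang -0.4279 Ft 8.86 Fr -2.49 Fz 5.05 Tz [-1.26  0.58 -0.37] open 0.126 59.44219350814819
WIND -0.057 STEM -0.361
```

Call:
{"fn": "servo_tool", "kwargs": {"series": "0.8 0 -0.0013 0 0 0 1; 0.8 0 -0.0026 0 0 0 2; 0.8 0.0001 -0.0039 0 0 0 3; 0.8 0.0002 -0.0052 0 0 0 4; 0.8 0.0002 -0.0052 0 0 0 4"}}

```text
time_s: 13.23
eef_pos: [0.4601, -0.0733, 0.1081]
eef_rot: [0.002, 0.939, -0.344, 0.001]
wrist_force: [-4.4, -9.8, 5.1]
opening: 0.132
grasp_force: 59.5
```

```bash
python3 -c "
from h import *
st()"
```

```text
t 13.23 pos [ 0.4601 -0.0733  0.1081] r 0.0736 ang -0.4829 toolang -0.4973 Ft 10.38 Fr -2.82 Fz 5.07 Tz [-1.57  0.75 -0.19] open 0.132 59.53696131706238
WIND -0.115 STEM -0.368
```

Call:
{"fn": "servo_tool", "kwargs": {"series": "0.8 0 -0.0013 0 0 0 1; 0.8 0 -0.002 0 0 0 1.5; 0.8 0 -0.002 0 0 0 1.5"}}

```text
time_s: 13.48
eef_pos: [0.4613, -0.072, 0.1081]
eef_rot: [0.002, 0.935, -0.356, 0.001]
wrist_force: [-4.8, -11.5, 6.3]
opening: 0.128
grasp_force: 59.6
```

```bash
python3 -c "
from h import *
st()"
```

```text
t 13.48 pos [ 0.4613 -0.072   0.1081] r 0.0735 ang -0.507 toolang -0.5229 Ft 11.83 Fr -3.85 Fz 6.3 Tz [-1.75  0.79 -0.17] open 0.128 59.55499291419983
WIND -0.14 STEM -0.367
```

Call:
{"fn": "servo_tool", "kwargs": {"series": "0.8 0.0001 0.0033 0 0 0 -2.5; 0.8 0.0003 0.0065 0 0 0 -5; 0.8 0.0006 0.0098 0 0 0 -7.5; 0.8 0.0011 0.013 0 0 0 -10; 0.8 0.0018 0.0162 0 0 0 -12.5; 0.8 0.0026 0.0194 0 0 0 -15; 0.8 0.0035 0.0226 0 0 0 -17.5; 0.8 0.0045 0.0257 0 0 0 -20; 0.8 0.0057 0.0287 0 0 0 -22.5; 0.8 0.007 0.0317 0 0 0 -25; 0.8 0.0085 0.0346 0 0 0 -27.5; 0.8 0.01 0.0375 0 0 0 -30"}}

```text
time_s: 14.48
eef_pos: [0.4445, -0.105, 0.1081]
eef_rot: [0.0, 0.995, -0.101, 0.001]
wrist_force: [0.9, -0.9, 3.6]
opening: 0.124
grasp_force: 59.4
```

Call:
{"fn": "servo_tool", "kwargs": {"series": "0.8 0 0.0026 0 0 0 -2; 0.8 0.0002 0.0052 0 0 0 -4; 0.8 0.0004 0.0078 0 0 0 -6; 0.8 0.0007 0.0104 0 0 0 -8; 0.8 0.0011 0.013 0 0 0 -10; 0.8 0.0016 0.0156 0 0 0 -12; 0.8 0.0022 0.0181 0 0 0 -14; 0.8 0.0029 0.0207 0 0 0 -16; 0.8 0.0037 0.0232 0 0 0 -18; 0.8 0.0045 0.0257 0 0 0 -20; 0.8 0.0055 0.0281 0 0 0 -22; 0.8 0.0055 0.0281 0 0 0 -22"}}

```text
time_s: 15.48
eef_pos: [0.4442, -0.1328, 0.1081]
eef_rot: [-0.0, 0.996, 0.091, 0.001]
wrist_force: [1.2, 5.6, 7.2]
opening: 0.125
grasp_force: 59.9
```

```bash
python3 -c "
from h import *
st()"
```

```text
t 15.48 pos [ 0.4442 -0.1328  0.1081] r 0.0739 ang 0.3778 toolang 0.3869 Ft -5.27 Fr -2.12 Fz 7.2 Tz [ 0.69 -0.05  0.24] open 0.125 59.9319863319397
WIND 0.03 STEM 0.348
```

Call:
{"fn": "servo_tool", "kwargs": {"series": "0.8 0 0.0013 0 0 0 -1; 0.8 0 0.0026 0 0 0 -2; 0.8 0.0001 0.0039 0 0 0 -3; 0.8 0.0002 0.0052 0 0 0 -4; 0.8 0.0003 0.0065 0 0 0 -5; 0.8 0.0004 0.0078 0 0 0 -6; 0.8 0.0006 0.0091 0 0 0 -7; 0.8 0.0006 0.0091 0 0 0 -7"}}

```text
time_s: 16.15
eef_pos: [0.4463, -0.1411, 0.108]
eef_rot: [-0.001, 0.988, 0.152, 0.001]
wrist_force: [0.0, 6.1, 8.2]
opening: 0.127
grasp_force: 60.1
```

```bash
python3 -c "
from h import *
st()"
```

```text
t 16.15 pos [ 0.4463 -0.1411  0.108 ] r 0.0738 ang 0.4938 toolang 0.5084 Ft -5.82 Fr -1.75 Fz 8.21 Tz [ 0.92 -0.08  0.24] open 0.127 60.05146622657776
WIND 0.038 STEM 0.456
```

Call:
{"fn": "servo_tool", "kwargs": {"series": "0.8 0 0.0013 0 0 0 -1; 0.8 0 0.0026 0 0 0 -2; 0.8 0.0001 0.0039 0 0 0 -3; 0.8 0.0002 0.0052 0 0 0 -4; 0.8 0.0003 0.0065 0 0 0 -5; 0.8 0.0004 0.0078 0 0 0 -6; 0.8 0.0004 0.0078 0 0 0 -6"}}

```text
time_s: 16.73
eef_pos: [0.4488, -0.1477, 0.108]
eef_rot: [-0.001, 0.979, 0.203, 0.001]
wrist_force: [-0.5, 9.1, 10.1]
opening: 0.128
grasp_force: 60.4
```

```bash
python3 -c "
from h import *
st()"
```

```text
t 16.73 pos [ 0.4488 -0.1477  0.108 ] r 0.0736 ang 0.5894 toolang 0.6127 Ft -8.64 Fr -2.95 Fz 10.12 Tz [1.43 0.1  0.04] open 0.128 60.37793576717377
WIND 0.118 STEM 0.471
```

Stop at about 0.47. A touch more, then clockwise.

Call:
{"fn": "servo_tool", "kwargs": {"series": "0.8 0 0.0013 0 0 0 -1; 0.8 0 0.002 0 0 0 -1.5; 0.8 0 0.002 0 0 0 -1.5"}}

```text
time_s: 16.98
eef_pos: [0.4495, -0.1493, 0.1079]
eef_rot: [-0.002, 0.977, 0.215, 0.001]
wrist_force: [-0.5, 10.2, 10.1]
opening: 0.129
grasp_force: 60.4
```

```bash
python3 -c "
from h import *
st()"
```

```text
t 16.98 pos [ 0.4495 -0.1493  0.1079] r 0.0736 ang 0.6131 toolang 0.6383 Ft -9.55 Fr -3.57 Fz 10.12 Tz [ 1.52  0.08 -0.06] open 0.129 60.43302655220032
WIND 0.153 STEM 0.46
```

Call:
{"fn": "servo_tool", "kwargs": {"series": "0.8 0.0001 -0.0033 0 0 0 2.5; 0.8 0.0003 -0.0065 0 0 0 5; 0.8 0.0006 -0.0098 0 0 0 7.5; 0.8 0.0011 -0.013 0 0 0 10; 0.8 0.0018 -0.0162 0 0 0 12.5; 0.8 0.0026 -0.0194 0 0 0 15; 0.8 0.0035 -0.0226 0 0 0 17.5; 0.8 0.0045 -0.0257 0 0 0 20; 0.8 0.0057 -0.0287 0 0 0 22.5; 0.8 0.007 -0.0317 0 0 0 25; 0.8 0.0085 -0.0346 0 0 0 27.5; 0.8 0.01 -0.0375 0 0 0 30"}}

```text
time_s: 17.98
eef_pos: [0.4433, -0.113, 0.1081]
eef_rot: [0.0, 0.999, -0.046, 0.001]
wrist_force: [0.7, -0.9, 5.5]
opening: 0.127
grasp_force: 59.5
```

Call:
{"fn": "servo_tool", "kwargs": {"series": "0.8 0.0001 -0.0033 0 0 0 2.5; 0.8 0.0003 -0.0065 0 0 0 5; 0.8 0.0006 -0.0098 0 0 0 7.5; 0.8 0.0011 -0.013 0 0 0 10; 0.8 0.0018 -0.0162 0 0 0 12.5; 0.8 0.0026 -0.0194 0 0 0 15; 0.8 0.0035 -0.0226 0 0 0 17.5; 0.8 0.0045 -0.0257 0 0 0 20; 0.8 0.0057 -0.0287 0 0 0 22.5; 0.8 0.007 -0.0317 0 0 0 25; 0.8 0.0085 -0.0346 0 0 0 27.5; 0.8 0.01 -0.0375 0 0 0 30"}}

```text
time_s: 18.98
eef_pos: [0.4565, -0.0778, 0.1081]
eef_rot: [0.001, 0.953, -0.303, 0.001]
wrist_force: [-3.2, -7.5, 3.2]
opening: 0.131
grasp_force: 59.5
```

```bash
python3 -c "
from h import *
st()"
```

```text
t 18.98 pos [ 0.4565 -0.0778  0.1081] r 0.0738 ang -0.4045 toolang -0.412 Ft 7.97 Fr -1.69 Fz 3.21 Tz [-1.23  0.33 -0.4 ] open 0.131 59.54684793949127
WIND -0.038 STEM -0.366
```

Call:
{"fn": "servo_tool", "kwargs": {"series": "0.8 0 -0.0013 0 0 0 1; 0.8 0 -0.0026 0 0 0 2; 0.8 0.0001 -0.0039 0 0 0 3; 0.8 0.0002 -0.0052 0 0 0 4; 0.8 0.0003 -0.0065 0 0 0 5; 0.8 0.0004 -0.0078 0 0 0 6; 0.8 0.0006 -0.0091 0 0 0 7; 0.8 0.0006 -0.0091 0 0 0 7"}}

```text
time_s: 19.65
eef_pos: [0.4621, -0.0711, 0.1081]
eef_rot: [0.001, 0.933, -0.36, 0.001]
wrist_force: [-2.8, -8.3, 4.1]
opening: 0.123
grasp_force: 59.7
```

```bash
python3 -c "
from h import *
st()"
```

```text
t 19.65 pos [ 0.4621 -0.0711  0.1081] r 0.0735 ang -0.5243 toolang -0.5331 Ft 8.08 Fr -3.44 Fz 4.12 Tz [-1.38  0.51 -0.49] open 0.123 59.712515473365784
WIND -0.021 STEM -0.503
```

Call:
{"fn": "servo_tool", "kwargs": {"series": "0.8 0 -0.0013 0 0 0 1; 0.8 0 -0.0026 0 0 0 2; 0.8 0.0001 -0.0039 0 0 0 3; 0.8 0.0002 -0.0052 0 0 0 4; 0.8 0.0003 -0.0065 0 0 0 5; 0.8 0.0003 -0.0065 0 0 0 5"}}

```text
time_s: 20.15
eef_pos: [0.4666, -0.0666, 0.1081]
eef_rot: [0.001, 0.916, -0.401, 0.001]
wrist_force: [-3.7, -10.5, 4.7]
opening: 0.123
grasp_force: 59.8
```

```bash
python3 -c "
from h import *
st()"
```

```text
t 20.15 pos [ 0.4666 -0.0666  0.1081] r 0.0734 ang -0.61 toolang -0.6204 Ft 9.96 Fr -5.1 Fz 4.71 Tz [-1.56  0.59 -0.55] open 0.123 59.827834367752075
WIND -0.037 STEM -0.573
```

Call:
{"fn": "servo_tool", "kwargs": {"series": "0.8 0 -0.0013 0 0 0 1; 0.8 0 -0.0026 0 0 0 2; 0.8 0 -0.0026 0 0 0 2"}}

```text
time_s: 20.4
eef_pos: [0.4685, -0.065, 0.1081]
eef_rot: [0.002, 0.909, -0.417, 0.001]
wrist_force: [-4.4, -10.8, 4.5]
opening: 0.125
grasp_force: 59.9
```

Run:
```python
from h import *
st(); c=cam("side")
cv2.imwrite("pics/s2.png",cv2.cvtColor(cv2.resize(c["img"][140:270,150:290],None,fx=4.5,fy=4.5,interpolation=cv2.INTER_CUBIC),cv2.COLOR_RGB2BGR))
```

```text
t 20.4 pos [ 0.4685 -0.065   0.1081] r 0.0733 ang -0.6441 toolang -0.6554 Ft 10.4 Fr -5.18 Fz 4.51 Tz [-1.57  0.61 -0.63] open 0.125 59.851309061050415
WIND -0.026 STEM -0.618
```

View pics/s2.png

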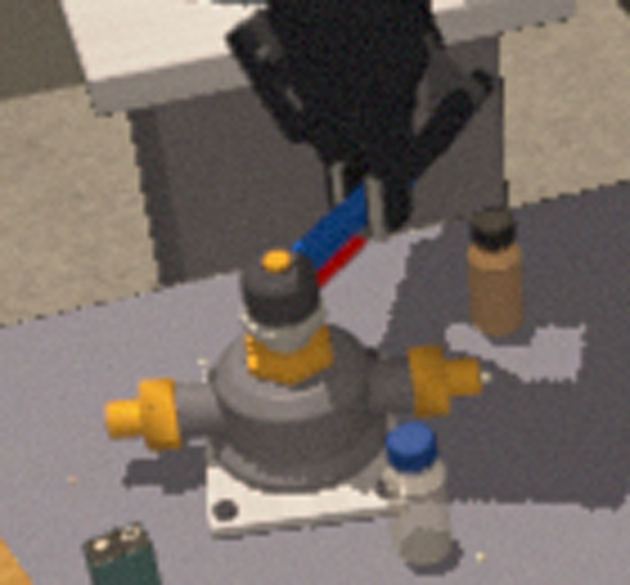

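The red pointer, at (345,260), lies straight under the bar at about -0.6 rad, past -0.5, so the stem seems free. Bystanders are standing. Now I turn counter-clockwise.

Call:
{"fn": "servo_tool", "kwargs": {"series": "0.8 0.0001 0.0033 0 0 0 -2.5; 0.8 0.0003 0.0065 0 0 0 -5; 0.8 0.0006 0.0098 0 0 0 -7.5; 0.8 0.0011 0.013 0 0 0 -10; 0.8 0.0018 0.0162 0 0 0 -12.5; 0.8 0.0026 0.0194 0 0 0 -15; 0.8 0.0035 0.0226 0 0 0 -17.5; 0.8 0.0045 0.0257 0 0 0 -20; 0.8 0.0057 0.0287 0 0 0 -22.5; 0.8 0.007 0.0317 0 0 0 -25; 0.8 0.0085 0.0346 0 0 0 -27.5; 0.8 0.01 0.0375 0 0 0 -30"}}

```text
time_s: 21.45
eef_pos: [0.4471, -0.0958, 0.1081]
eef_rot: [0.0, 0.986, -0.166, 0.001]
wrist_force: [0.4, -1.4, 4.0]
opening: 0.128
grasp_force: 59.5
```

Call:
{"fn": "servo_tool", "kwargs": {"series": "0.8 0.0001 0.0033 0 0 0 -2.5; 0.8 0.0003 0.0065 0 0 0 -5; 0.8 0.0006 0.0098 0 0 0 -7.5; 0.8 0.0011 0.013 0 0 0 -10; 0.8 0.0018 0.0162 0 0 0 -12.5; 0.8 0.0026 0.0194 0 0 0 -15; 0.8 0.0035 0.0226 0 0 0 -17.5; 0.8 0.0045 0.0257 0 0 0 -20; 0.8 0.0057 0.0287 0 0 0 -22.5; 0.8 0.007 0.0317 0 0 0 -25; 0.8 0.0085 0.0346 0 0 0 -27.5; 0.8 0.01 0.0375 0 0 0 -30"}}

```text
time_s: 22.45
eef_pos: [0.4443, -0.1333, 0.1081]
eef_rot: [-0.0, 0.995, 0.096, 0.001]
wrist_force: [2.2, 5.7, 6.0]
opening: 0.127
grasp_force: 59.8
```

Call:
{"fn": "servo_tool", "kwargs": {"series": "0.8 0 0.0026 0 0 0 -2; 0.8 0.0002 0.0052 0 0 0 -4; 0.8 0.0004 0.0078 0 0 0 -6; 0.8 0.0007 0.0104 0 0 0 -8; 0.8 0.0011 0.013 0 0 0 -10; 0.8 0.0011 0.013 0 0 0 -10"}}

```text
time_s: 22.95
eef_pos: [0.4478, -0.1454, 0.108]
eef_rot: [-0.001, 0.983, 0.182, 0.001]
wrist_force: [1.2, 6.6, 7.5]
opening: 0.131
grasp_force: 60.2
```

```bash
python3 -c "
from h import *
st()"
```

```text
t 22.95 pos [ 0.4478 -0.1454  0.108 ] r 0.0737 ang 0.5563 toolang 0.5704 Ft -5.79 Fr -3.35 Fz 7.46 Tz [ 1.08 -0.22  0.32] open 0.131 60.20028054714203
WIND 0.021 STEM 0.535
```

Call:
{"fn": "servo_tool", "kwargs": {"series": "0.8 0 0.0026 0 0 0 -2; 0.8 0.0002 0.0052 0 0 0 -4; 0.8 0.0004 0.0078 0 0 0 -6; 0.8 0.0007 0.0104 0 0 0 -8; 0.8 0.0007 0.0104 0 0 0 -8"}}

```text
time_s: 23.37
eef_pos: [0.4521, -0.1545, 0.108]
eef_rot: [-0.001, 0.968, 0.25, 0.001]
wrist_force: [1.2, 8.0, 9.6]
opening: 0.128
grasp_force: 60.4
```

```bash
python3 -c "
from h import *
st()"
```

```text
t 23.37 pos [ 0.4521 -0.1545  0.108 ] r 0.0735 ang 0.693 toolang 0.7102 Ft -6.51 Fr -4.84 Fz 9.56 Tz [ 1.28 -0.26  0.36] open 0.128 60.400115847587585
WIND 0.024 STEM 0.669
```

Free. I continue towards the open stop, easing 1 mm inward to relieve the radial strain.

Call:
{"fn": "servo_tool", "kwargs": {"series": "0.8 0.0003 0.0033 0 0 0 -2.5; 0.8 0.0007 0.0065 0 0 0 -5; 0.8 0.0012 0.0098 0 0 0 -7.5; 0.8 0.002 0.013 0 0 0 -10; 0.8 0.0028 0.0162 0 0 0 -12.5; 0.8 0.0036 0.0194 0 0 0 -15; 0.8 0.0045 0.0226 0 0 0 -17.5; 0.8 0.0055 0.0257 0 0 0 -20; 0.8 0.0067 0.0287 0 0 0 -22.5; 0.8 0.008 0.0317 0 0 0 -25; 0.8 0.0095 0.0346 0 0 0 -27.5; 0.8 0.011 0.0375 0 0 0 -30"}}

```text
time_s: 24.37
eef_pos: [0.4784, -0.1809, 0.1079]
eef_rot: [-0.002, 0.87, 0.493, -0.0]
wrist_force: [-5.4, 12.3, 14.2]
opening: 0.123
grasp_force: 61.4
```

```bash
python3 -c "
from h import *
st()"
```

```text
t 24.37 pos [ 0.4784 -0.1809  0.1079] r 0.0721 ang 1.2095 toolang 1.2354 Ft -11.15 Fr -7.5 Fz 14.18 Tz [1.85 0.79 0.66] open 0.123 61.39480233192444
WIND 0.028 STEM 1.181
```

Grip strain is building up (tangential force and twist nearly cancel). I release and regrip to relieve it.

Call:
{"fn": "servo_tool", "kwargs": {"series": "0.5 0 0 0 0 0 0; 0.4 0 0 0 0 0 0; 0.4 0 0 0 0 0 0; 0.4 0 0 0 0 0 0"}}

```text
time_s: 24.7
eef_pos: [0.4788, -0.1832, 0.1071]
eef_rot: [-0.0, 0.871, 0.491, -0.0]
wrist_force: [-0.6, 0.6, -0.3]
opening: 0.301
grasp_force: 0.0
```

Run:
```python
from h import *
st(); c=cam("side"); P=pts(c)
hsv=cv2.cvtColor(c["img"],cv2.COLOR_RGB2HSV)
for nm,m in(("blue",cv2.inRange(hsv,(100,150,90),(125,255,255))>0),("red",(cv2.inRange(hsv,(0,170,90),(5,255,255))|cv2.inRange(hsv,(174,170,90),(180,255,255)))>0)):
    q=P[m&(P[...,2]>.07)&(P[...,2]<.115)&(np.hypot(P[...,0]-A[0],P[...,1]-A[1])<.12)]
    print(nm,len(q))
    if len(q)>5:
        d=np.linalg.svd(q[:,:2]-q[:,:2].mean(0))[2][0]; d*=np.sign(-d[1]); print(q.mean(0).round(4),d.round(3),(np.arctan2(d[1],d[0])-np.radians(168.3))%(2*np.pi))
cv2.imwrite("pics/s3.png",cv2.cvtColor(cv2.resize(c["img"][140:270,130:270],None,fx=4.5,fy=4.5,interpolation=cv2.INTER_CUBIC),cv2.COLOR_RGB2BGR))
```

```text
t 24.7 pos [ 0.4788 -0.1832  0.1071] r 0.0739 ang 1.2319 toolang 1.2307 Ft -0.85 Fr -0.15 Fz -0.33 Tz [-0.03  0.03 -0.02] open 0.301 0.0
WIND 0.017 STEM 1.214
blue 172
[ 0.4949 -0.1584  0.1044] [-0.505 -0.863] 1.2452557438272436
red 51
[ 0.4944 -0.1552  0.0843] [-0.528 -0.849] 1.2189473494722716
```

View pics/s3.png

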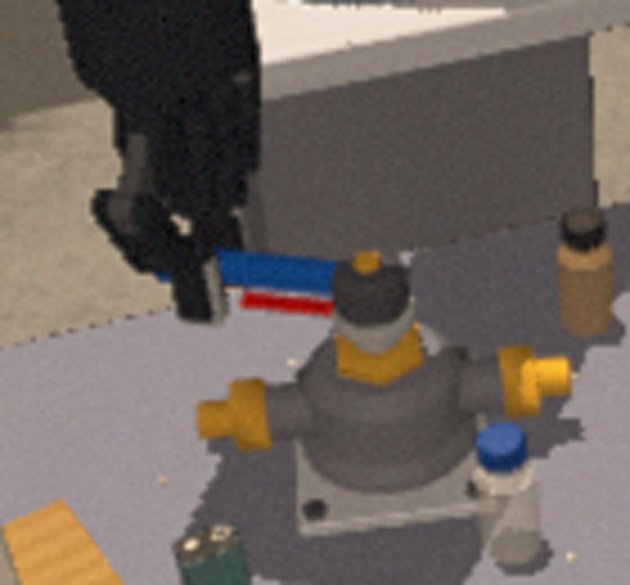

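The bar and the red pointer are aligned (about 1.23 rad) and match the tool's angle of 1.23. I regrip and go on.

Call:
{"fn": "servo_tool", "kwargs": {"series": "0.5 0 0 0 0 0 0; 0.6 0 0 0 0 0 0; 0.8 0 0 0 0 0 0; 0.8 0 0 0 0 0 0; 0.8 0 0.002 0 0 0 -1.5; 0.8 0.0001 0.0039 0 0 0 -3; 0.8 0.0002 0.0059 0 0 0 -4.5; 0.8 0.0004 0.0078 0 0 0 -6; 0.8 0.0006 0.0098 0 0 0 -7.5; 0.8 0.0009 0.0117 0 0 0 -9; 0.8 0.0013 0.0137 0 0 0 -10.5; 0.8 0.0016 0.0156 0 0 0 -12"}}

```text
time_s: 25.75
eef_pos: [0.4918, -0.1889, 0.1072]
eef_rot: [-0.002, 0.814, 0.581, -0.001]
wrist_force: [-6.7, 4.1, 7.3]
opening: 0.125
grasp_force: 58.6
```

```bash
python3 -c "
from h import *
st()"
```

```text
t 25.75 pos [ 0.4918 -0.1889  0.1072] r 0.0734 ang 1.4244 toolang 1.4432 Ft -7.68 Fr -1.53 Fz 7.25 Tz [0.69 0.94 0.45] open 0.125 58.6053067445755
WIND 0.023 STEM 1.401
```

Call:
{"fn": "servo_tool", "kwargs": {"series": "0.8 0 0.0013 0 0 0 -1; 0.8 0 0.0026 0 0 0 -2; 0.8 0.0001 0.0039 0 0 0 -3; 0.8 0.0002 0.0052 0 0 0 -4; 0.8 0.0003 0.0065 0 0 0 -5; 0.8 0.0004 0.0078 0 0 0 -6; 0.8 0.0006 0.0091 0 0 0 -7; 0.8 0.0007 0.0104 0 0 0 -8; 0.8 0.0007 0.0104 0 0 0 -8"}}

```text
time_s: 26.5
eef_pos: [0.5018, -0.1913, 0.1072]
eef_rot: [-0.002, 0.772, 0.636, -0.001]
wrist_force: [-7.2, 5.8, 8.8]
opening: 0.129
grasp_force: 59.0
```

```bash
python3 -c "
from h import *
st()"
```

```text
t 26.5 pos [ 0.5018 -0.1913  0.1072] r 0.0729 ang 1.5646 toolang 1.5826 Ft -8.23 Fr -4.16 Fz 8.82 Tz [0.85 1.07 0.44] open 0.129 59.022400975227356
WIND 0.031 STEM 1.533
```

Call:
{"fn": "servo_tool", "kwargs": {"series": "0.8 0 0.0013 0 0 0 -1; 0.8 0 0.0026 0 0 0 -2; 0.8 0.0001 0.0039 0 0 0 -3; 0.8 0.0002 0.0052 0 0 0 -4; 0.8 0.0002 0.0052 0 0 0 -4"}}

```text
time_s: 26.92
eef_pos: [0.5064, -0.1919, 0.1071]
eef_rot: [-0.003, 0.749, 0.662, -0.001]
wrist_force: [-9.0, 5.8, 10.4]
opening: 0.127
grasp_force: 58.4
```

```bash
python3 -c "
from h import *
st()"
```

```text
t 26.92 pos [ 0.5064 -0.1919  0.1071] r 0.0727 ang 1.6288 toolang 1.6521 Ft -9.72 Fr -4.42 Fz 10.41 Tz [0.88 1.43 0.27] open 0.127 58.44553291797638
WIND 0.088 STEM 1.541
```

At the stop: wind-up rises while the stem stays. A touch more, then unwind and let go.

Call:
{"fn": "servo_tool", "kwargs": {"series": "0.8 0 0.0013 0 0 0 -1; 0.8 0 0.002 0 0 0 -1.5; 0.8 0 0.002 0 0 0 -1.5"}}

```text
time_s: 27.17
eef_pos: [0.5081, -0.1921, 0.1071]
eef_rot: [-0.003, 0.741, 0.672, -0.001]
wrist_force: [-10.7, 6.1, 10.2]
opening: 0.13
grasp_force: 58.3
```

```bash
python3 -c "
from h import *
st()"
```

```text
t 27.17 pos [ 0.5081 -0.1921  0.1071] r 0.0727 ang 1.6529 toolang 1.6778 Ft -11.35 Fr -4.74 Fz 10.22 Tz [0.96 1.59 0.25] open 0.13 58.332717418670654
WIND 0.115 STEM 1.538
```

Call:
{"fn": "servo_tool", "kwargs": {"series": "0.8 0 -0.0013 0 0 0 1; 0.8 0 -0.0026 0 0 0 2; 0.8 0.0001 -0.0039 0 0 0 3; 0.8 0.0002 -0.0052 0 0 0 4; 0.8 0.0002 -0.0058 0 0 0 4.5; 0.6 0.0002 -0.0058 0 0 0 4.5; 0.4 0.0002 -0.0058 0 0 0 4.5; 0.2 0.0002 -0.0058 0 0 0 4.5; 0 0.0002 -0.0058 0 0 0 4.5; 0 0.0002 -0.0058 0 0 0 4.5; 0 0.0002 -0.0058 0 0 0 4.5"}}

```text
time_s: 28.08
eef_pos: [0.5047, -0.1931, 0.1073]
eef_rot: [0.0, 0.767, 0.642, 0.0]
wrist_force: [0.7, -0.1, 0.2]
opening: 0.492
grasp_force: 0.0
```

```bash
python3 -c "
from h import *
st()"
```

```text
t 28.08 pos [ 0.5047 -0.1931  0.1073] r 0.0742 ang 1.6083 toolang 1.5976 Ft 0.73 Fr -0.01 Fz 0.18 Tz [-0.05 -0.02 -0.01] open 0.492 0.0
WIND -0.009 STEM 1.617
```

Released cleanly. I lift straight up and check.

Call:
{"fn": "servo_tool", "kwargs": {"series": "0 0 0 -0.02 0 0 0; 0 0 0 -0.04 0 0 0; 0 0 0 -0.07 0 0 0; 0 0 0 -0.1 0 0 0; 0 0 0 -0.13 0 0 0; 0 -0.03 0 -0.15 0 0 0; 0 -0.06 0 -0.15 0 0 0; 0 -0.09 0 -0.15 0 0 0; 0 -0.12 0 -0.15 0 0 0; 0 -0.15 0 -0.15 0 0 0; 0 -0.15 0 -0.15 0 0 0; 0 -0.15 0 -0.15 0 0 0"}}

```text
time_s: 29.08
eef_pos: [0.4775, -0.342, 0.257]
eef_rot: [-0.0, 0.768, 0.641, 0.0]
wrist_force: [0.1, 0.2, -0.1]
opening: 0.495
grasp_force: 0.0
```

Run:
```python
from h import *
rel(); ims=[]
for n in ("side","top"):
    c=cam(n); P=pts(c)
    hsv=cv2.cvtColor(c["img"],cv2.COLOR_RGB2HSV)
    for nm,m in(("blue",cv2.inRange(hsv,(100,150,90),(125,255,255))>0),("red",(cv2.inRange(hsv,(0,170,90),(5,255,255))|cv2.inRange(hsv,(174,170,90),(180,255,255)))>0)):
        q=P[m&(P[...,2]>.07)&(P[...,2]<.115)&(np.hypot(P[...,0]-A[0],P[...,1]-A[1])<.12)]
        if len(q)>5:
            d=np.linalg.svd(q[:,:2]-q[:,:2].mean(0))[2][0]; d*=np.sign(-d[1]); print(n,nm,len(q),q.mean(0).round(4),d.round(3),(np.arctan2(d[1],d[0])-np.radians(168.3))%(2*np.pi))
    im=c["img"][140:270,130:270] if n=="side" else c["img"][160:290,250:390]
    ims.append(cv2.resize(im,None,fx=2.8,fy=2.8,interpolation=cv2.INTER_CUBIC))
cv2.imwrite("pics/fin.png",cv2.cvtColor(np.hstack(ims),cv2.COLOR_RGB2BGR))
```

```text
t 29.08 pos [ 0.4775 -0.342   0.257 ] r 0.2255 ang 1.599 toolang 1.5949 Ft 0.05 Fr -0.24 Fz -0.12 Tz [ 0.03 -0.    0.03] open 0.495 0.0
side blue 313 [ 0.5063 -0.1785  0.1039] [-0.176 -0.984] 1.5978803602171299
side red 71 [ 0.5071 -0.1606  0.0836] [-0.203 -0.979] 1.570757794540162
top blue 184 [ 0.5024 -0.1762  0.1058] [-0.188 -0.982] 1.5857709049574282
```

View pics/fin.png

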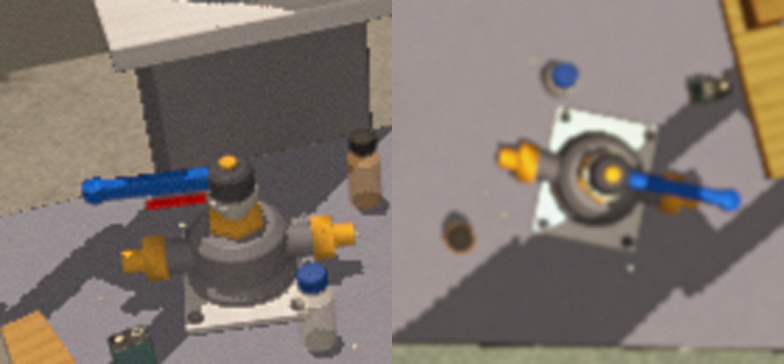

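The handle lies over the right-hand pipe end (stem about 1.57 rad), with the red pointer under it. Vials and battery are standing where they were, and the gripper is clear.

```bash
python3 -c "
from bench import ctrl
print(ctrl.hand_in())"
```

```text
the job is handed in; nothing more can be done
None
```

The valve broke free after six alternating swings and is now turned counter-clockwise to its stop, in line with the pipe; the handle is released, my peak estimated wind-up was about 0.15 rad (limit 0.25), both vials and the battery are still standing, and the job is handed in (verdict not shown).

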